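# Eject the data cartridge and catch it on the flap

### The job

Take the data cartridge of the refrigerator's recorder out of its socket: with one finger press the eject key beside the slot right down, with the other finger waiting over the open flap so that the cartridge, as it springs out, is stopped by that finger before it can shoot away. Keep the key down until that finger has stopped it, then let go of both and draw away, leaving the cartridge lying on the flap, well out of the slot but with its front not past the flap's edge. Do not lift it, and leave the other things on the bench where they are.

Things in the scene. Friction and masses are not known exactly. Their poses are not given: they have to be found in the camera images.
- recorder: low white data recorder, fixed: case 165 (x -80 to +85) x 200 x 54 mm high. Origin: underside centre, on the bench. Its front panel (plane x = -80 mm) faces its own -x, towards the robot, turned up to 29 degrees either way; +y is to the robot's left. The slot in the front, centred on y = +20 mm, has its floor 14 mm above the bench; the cartridge slides out of it along -x, with 1.5 mm play.
- flap_edge (a point): middle of the free edge of the recorder's open flap, a flat white shelf folded down in front of the slot and level with the slot floor, upper face 14 mm above the bench. In the recorder's frame the flap runs from x = -80 to its free edge at x = -156 mm, and from y = -62 to +75 mm. Only the eject key stands over it; the cartridge's way is free.
- eject_key (a joint): eject key, how far it is pressed down: 0 = up, 0.008 m = fully down on its stop. Spring about 1 N at first, 2 N fully down; the catch adds friction, so 3 to 6 N trip it. It lets the cartridge go when pressed about 5 mm, and springs up when left alone.
- key_top (a point): top centre of the eject key, a ribbed grey paddle 30 (x) x 26 (y) x 6 mm thick standing out of the front panel over the flap, right of the slot seen from the robot, 8 mm beside the cartridge. In the recorder's frame at (-106, -33, 30) mm when up; fully down its top is 8 mm above the flap, so another fingertip at that height stands 14 mm below the cartridge's top.
- cartridge: loose black data cartridge, paper label on top, 111 (x) x 64 (y) x 22 mm, about 0.14 kg; origin: underside centre; axes as the recorder's. At first home in the slot, held by a catch, its front 16 mm proud of the panel. Once let go, a spring drives it out along -x: 6 N at home, falling to zero 36 mm out, speed up to 1 m/s; unhindered it shoots past the flap's edge.
- cartridge_front (a point): centre of the cartridge's front face, 11 mm above its underside; in the recorder's frame at x = -96 mm when home, y = +20 mm. Stopped 20 to 30 mm out from home (x = -116 to -126 mm) it leans lightly on the finger, and when the finger is lifted it stays or slides on to some 30 to 45 mm out; stopped much sooner it jumps on when the finger is lifted.
- spare_cartridge: bystander: a second cartridge, same as the first (111 x 64 x 22 mm), lying on the bench to the robot's left of the flap. Origin: underside centre.
- timer: bystander: small white bench timer, 60 x 60 x 20 mm, to the robot's right of the flap. Origin: underside centre.
- weigh_dish: bystander: square white weighing dish, 80 mm wide, 15 mm high, between flap and robot. Origin: underside centre.
- tube_rack: bystander: grey tube rack with capped tubes, 200 x 70 mm, 91 mm high, far left. Origin: underside centre.
- reagent_bottle: bystander: amber bottle, 70 mm in diameter, 150 mm high, far right. Origin: underside centre.
- beaker: bystander: glass beaker, 70 mm in diameter, 90 mm high, left of the recorder's rear. Origin: underside centre.
- slide_box: bystander: cardboard slide box, 100 x 85 x 35 mm, right of the recorder's rear. Origin: underside centre.

How it is judged:
By the outcome, as a careful person would: the job done as asked, in the order asked, and still so for the second after the job is handed in, with the robot touching nothing.
It also fails if it takes over 32 s, if anything falls off the work surface, if the arm or the gripper's body presses on something with over 40 N, if the wrist force passes 120 N, or if a joint passes its speed limit or range.

### The arm

A 6-joint arm with a two-finger parallel gripper is mounted at the origin on the work surface. World frame = base frame: x ahead of the robot, y to its left, z up, the work surface at z = 0. Lengths are in mm, angles in rad, forces in N, time in s.
With the tool pointing down it reaches from about 350 to 975 mm from the base axis. Payload 7.1 kg.
Tool frame: the origin (TCP) lies on the front face of the gripper's body, between the roots of the fingers; the fingertips stand 80 mm ahead of it and the grasp point (between the pads) lies 61 mm ahead of it; z points along the fingers, y is the line along which they close (so a half turn about z gives the same grasp; the last joint's range is limited). The gripper opens to 88 mm and grips with 3 to 60 N. Pads are 20 mm wide; open, the fingers measure 115 mm over their backs; the gripper's body (75 mm by 178 mm) begins 61 mm behind the grasp point.
Start: joints at [-1.195, 0.423, 1.63, -0, 1.089, -0.019], TCP at [240.406, -576.897, 302.675] pointing down, gripper open.
Joint ranges: [-3, 3], [-0.9, 2.11], [0.09, 2.58], [-1.31, 4.45], [0.11, 2.69], [-2.54, 2.54]. Speed limits (rad/s): [2.39, 2.39, 3.01, 3.14, 3.14, 3.14].

### API

Orientations are given as a rotation vector (axis times angle).
In Python, from workcell import readout, vision, close_job gives the robot as it stands.
- The arm moves only by the tool servo_tool, never from a script. Its argument "plan" is a list that holds one entry, the list of rows, each a list of 7 numbers: the gripper command: -1 is fully open, 1 is shut, values between are in proportion, then the shift along the world's x, y, z in units of 40 mm (1.0 is 40 mm), then the turn, a rotation vector about the world's x, y, z in units of 5 degrees (1.0 is 5 degrees). A call has 1 to 5 rows; each row shifts and turns the commanded pose from where the row before left it; what a row does not reach is not made up. A row lasts 1/12 s, in which the tool goes at most 41.7 mm and 7.16 degrees, less where a joint would pass 70% of its speed; a pose out of reach is approached as far as the arm can. A call is refused whole if a number of a shift passes 1 or a number of a turn 1, either way. A call with a gripper value outside its range is refused whole. The fingers move at their own pace and stop on an object; the grip force is fixed at half the most. Time passes only in rows, so rows that do not move let the fingers close. It gives the time, the measured TCP pose, the force, the opening and the grip force at its end, in the units of the state.
- readout.get_obs(): the state, without advancing time (a new reading comes with each control period).
- vision.get_image(name): name is "scene" or "top" or "wrist"; returns the picture (384x512x3 uint8, red, green, blue); there is no depth.
- vision.camera_params(name): a dict with "fx", "fy", "cx", "cy" (pixels), "rvec" (rotation vector, rad) and "tvec" (3), from world to camera coordinates, as OpenCV has them; the wrist camera has in their place "hand_eye" (4x4, takes a point from camera to tool coordinates, whose origin is the TCP and whose axes are the flange's). Camera axes: x right, y down, z forward; pixel columns grow to the right and rows downward; lengths in mm; the calibration is good to about 2 mm. A picture is of the moment at which its call begins: read the wrist's pose just before it. camera_params takes no time and is no camera call.
- close_job(): hands the job in; it is judged then, once.
The state is a dict: "t": time; "qpos": joint angles; "qvel": joint speeds; "joint_torque": joint torques, N m; "ee_pos": TCP position; "orientation": TCP orientation; "ft_force": force on the tool from outside, world axes, zero at the start; "moment": the same for the moment, N m; "width": finger opening in mm; "grasp_force": force on a finger pad.
Only numpy, scipy, OpenCV 4.12 (cv2) and the standard library are available. Lean on these libraries where they do the work, as an engineer would, in place of code of your own. Each camera call takes 0.05 s, during which the arm holds its last target. There are 200 camera calls.

## Working session

There is one attempt and no reset: what is moved stays moved. The work goes in short steps, Python scripts to look and compute and a tool call to move; the robot and the scene stay as the last step left them, time stands still between calls to the robot, and variables do not carry over. Pictures are saved under pics/ and viewed, at most 10 in all, crops included, and the job is handed in when it is done.

Besides the shell and the picture viewer there is one more tool, called after ">>>" in YAML: its name, and indented under it one key for each argument. servo_tool: Moves the arm, as the interface text tells. Its arguments: {"type":"object","properties":{"plan":{"type":"array"}},"required":["plan"]}

```bash
mkdir -p pics
python3 - <<'E'
from workcell import readout, vision
import cv2,numpy as np
for n in("top","scene"):
    im=vision.get_image(n); cv2.imwrite(f"pics/{n}0.png",im[:,:,::-1]); p=vision.camera_params(n); print(n,p)
print(vision.camera_params("wrist"))
o=readout.get_obs();print(o)
E
```

```text
top {'fx': 357.5978995973323, 'fy': 357.5978995973323, 'cx': 261.2409558164406, 'cy': 195.07839820962826, 'rvec': array([ 2.16747057, -2.20069755,  0.12254546]), 'tvec': array([ 20.17921386, 554.60737212, 958.83341758])}
scene {'fx': 406.7172541487998, 'fy': 406.7172541487998, 'cx': 252.6317040920588, 'cy': 189.81100425676806, 'rvec': array([ 2.10419426,  0.70946461, -0.37154092]), 'tvec': array([-470.66624806, -127.01752385, 1382.20846245])}
{'fx': 272.64641919080947, 'fy': 272.64641919080947, 'cx': 255.77761778519664, 'cy': 188.1110395399107, 'hand_eye': array([[ 7.18970325e-04, -9.65912512e-01, -2.58867733e-01,
         7.06103386e+01],
       [ 9.99999729e-01,  7.34946956e-04,  3.50591017e-05,
         5.02312787e-03],
       [ 1.56390027e-04, -2.58867688e-01,  9.65912779e-01,
        -8.25666225e+01],
       [ 0.00000000e+00,  0.00000000e+00,  0.00000000e+00,
         1.00000000e+00]])}
{'t': 0.1, 'qpos': array([-1.19501983e+00,  4.23751645e-01,  1.63061794e+00, -3.54070441e-07,
        1.08862645e+00, -1.90370857e-02]), 'qvel': array([ 0.00320208, -0.00137669, -0.00147061, -0.0005811 , -0.00025704,
       -0.00182916]), 'joint_torque': array([ 7.52295400e-04, -5.45609915e+01, -2.74324358e+01,  6.46003545e-02,
        1.88150868e-02, -2.42845726e-05]), 'ee_pos': array([ 240.25156545, -576.54086817,  301.98562555]), 'orientation': array([-3.07922381e+00, -6.15880988e-01,  3.91434741e-04]), 'ft_force': array([-0.07162868, -0.21628481,  0.23270976]), 'moment': array([ 0.02251514, -0.0481585 ,  0.00176712]), 'grasp_force': 0.0, 'width': 87.91197724968228}
```

View pics/top0.png

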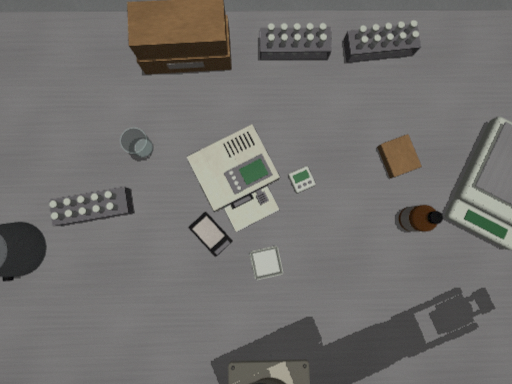

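The top view shows the recorder around (233,168), its flap at (252,208), the key near (262,197), the timer (302,180), the dish (266,263) and the spare (211,234). I'll enlarge the recorder.

Run:
```python
import cv2
im=cv2.imread("pics/top0.png")[110:260,180:320]
cv2.imwrite("pics/top0c.png",cv2.resize(im,None,fx=4,fy=4,interpolation=cv2.INTER_CUBIC))
```

```text
(no output)
```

View pics/top0c.png

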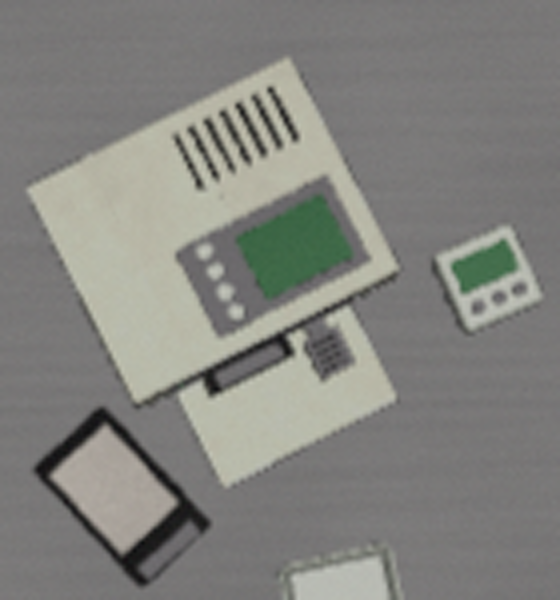

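The crop shows the case top corners at (27,188), (290,57), (400,270) and (137,403). The flap's free corners are at (225,487) and (397,399), and the key is centred near (328,350).

```bash
cat > h.py <<'E'
import numpy as np,cv2
from scipy.optimize import least_squares
from scipy.spatial.transform import Rotation as Ro
def r2w(p,P):
    c,s=np.cos(p[2]),np.sin(p[2]);P=np.atleast_2d(P).astype(float)
    return np.c_[p[0]+c*P[:,0]-s*P[:,1],p[1]+s*P[:,0]+c*P[:,1],P[:,2]]
def proj(c,X,o=None):
    if o is None: R=cv2.Rodrigues(c["rvec"])[0];Y=X@R.T+c["tvec"]
    else:
        T=np.eye(4);T[:3,:3]=Ro.from_rotvec(o["orientation"]).as_matrix();T[:3,3]=o["ee_pos"]
        M=np.linalg.inv(T@c["hand_eye"]);Y=X@M[:3,:3].T+M[:3,3]
    return np.c_[c["fx"]*Y[:,0]/Y[:,2]+c["cx"],c["fy"]*Y[:,1]/Y[:,2]+c["cy"]]
def fit(c,P,uv,p0,o=None):
    r=least_squares(lambda p:(proj(c,r2w(p,P),o)-uv).ravel(),p0,x_scale=[100,100,1]);return r.x,r.fun.reshape(-1,2)
def target(p,K=(-110,-35),S=(-133,20)):
    W=r2w(p,[[*K,0],[*S,0]]);m=W.mean(0)[:2];d=W[1]-W[0];return m,np.degrees(np.arctan2(d[1],d[0])),np.hypot(*d[:2]),W
def status(o,p):
    m,a,d,W=target(p);R=Ro.from_rotvec(o["orientation"]).as_matrix();y=R[:,1]
    ay=np.degrees(np.arctan2(y[1],y[0]));e=(a-ay+90)%180-90
    print("t",o["t"],"tcp",o["ee_pos"].round(1),"z-axis",R[:,2].round(3),"w",round(o["width"],1),"F",o["ft_force"].round(1))
    print("move",(m-o["ee_pos"][:2]).round(1),"units",((m-o["ee_pos"][:2])/40).round(3),"turn deg",e.round(2),"want width",round(d-13.5,1))
E
python3 - <<'E'
from h import *
from workcell import readout,vision
c=vision.camera_params("top")
uv=np.array([[27,188],[290,57],[400,270],[137,403],[225,487],[397,399],[328,350]])/4+[180,110]-.375
P=[[85,100,54],[85,-100,54],[-80,-100,54],[-80,100,54],[-156,75,14],[-156,-62,14],[-106,-33,30]]
p,r=fit(c,P,uv,[650,50,.4]);print(p,np.degrees(p[2]),r.round(1).tolist());np.save("p.npy",p)
status(readout.get_obs(),p); print(target(p))
E
```

```text
[6.28121646e+02 8.60149445e+01 4.58438776e-01] 26.266607018687093 [[-0.5, -0.5], [0.0, -0.6], [0.5, -0.3], [-0.6, 0.4], [-0.4, 0.5], [0.6, -0.1], [0.5, 0.4]]
t 0.1 tcp [ 240.3 -576.5  302. ] z-axis [-0.001  0.001 -1.   ] w 87.9 F [-0.1 -0.2  0.2]
move [282.2 602.1] units [ 7.056 15.052] turn deg 26.34 want width 46.1
(array([522.48630301,  25.51970241]), np.float64(138.96040196377945), np.float64(59.61543424315552), array([[544.96895211,   5.94853767,   0.        ],
       [500.00365391,  45.09086716,   0.        ]]))
```

>>> servo_tool:
  plan:
    - [[-0.05,0.392,0.836,0,0,0,0.293],[-0.05,0.392,0.836,0,0,0,0.293],[-0.05,0.392,0.836,0,0,0,0.293],[-0.05,0.392,0.836,0,0,0,0.293],[-0.05,0.392,0.836,0,0,0,0.293]]

```text
t: 0.52
ee_pos: [319.0, -408.0, 302.3]
orientation: [-3.034, -0.812, 0.0]
ft_force: [0.5, 0.6, 0.5]
width: 58.0
grasp_force: 0.0
```

>>> servo_tool:
  plan:
    - [[-0.05,0.392,0.836,0,0,0,0.293],[-0.05,0.392,0.836,0,0,0,0.293],[-0.05,0.392,0.836,0,0,0,0.293],[-0.05,0.392,0.836,0,0,0,0.293],[-0.05,0.392,0.836,0,0,0,0.293]]

```text
t: 0.93
ee_pos: [397.4, -240.7, 302.6]
orientation: [-2.976, -1.005, 0.0]
ft_force: [-0.0, 0.5, 0.6]
width: 45.8
grasp_force: 0.0
```

>>> servo_tool:
  plan:
    - [[-0.05,0.392,0.836,-0.2,0,0,0.293],[-0.05,0.392,0.836,-0.2,0,0,0.293],[-0.05,0.392,0.836,-0.2,0,0,0.293],[-0.05,0.392,0.836,-0.2,0,0,0.293],[-0.05,0.392,0.836,-0.2,0,0,0.293]]

```text
t: 1.35
ee_pos: [475.9, -73.5, 262.3]
orientation: [-2.906, -1.194, 0.0]
ft_force: [-0.3, -0.7, 0.4]
width: 46.1
grasp_force: 0.0
```

>>> servo_tool:
  plan:
    - [[-0.05,0.392,0.836,-0.2,0,0,0.293],[-0.05,0.392,0.836,-0.2,0,0,0.293],[-0.05,0.392,0.836,-0.2,0,0,0.293],[-0.05,0,0,0,0,0,0],[-0.05,0,0,0,0,0,0]]

```text
t: 1.77
ee_pos: [522.6, 26.6, 237.8]
orientation: [-2.856, -1.307, 0.002]
ft_force: [0.5, 0.4, 0.1]
width: 46.3
grasp_force: 0.0
```

Run:
```python
from h import *
from workcell import readout,vision
import pickle
p=np.load("p.npy");o=readout.get_obs();im=vision.get_image("wrist")
pickle.dump(o,open("o1.pkl","wb"));status(o,p)
cv2.imwrite("pics/w1.png",cv2.resize(im[:,:,::-1],(768,576),interpolation=cv2.INTER_CUBIC))
P=[[-80,100,54],[-80,-100,54],[-156,75,14],[-156,-62,14],[-121,-20,30],[-121,-46,30],[-96,52,36],[-96,-12,36]]
print((proj(vision.camera_params("wrist"),r2w(p,P),o)*1.5).round())
```

```text
t 1.7667 tcp [522.6  26.6 237.8] z-axis [-0.002 -0.    -1.   ] w 46.3 F [0.5 0.4 0.1]
move [-0.2 -1.1] units [-0.004 -0.028] turn deg -0.22 want width 46.1
[[252. 158.]
 [535. 279.]
 [268. 268.]
 [430. 333.]
 [401. 279.]
 [433. 293.]
 [320. 210.]
 [405. 246.]]
```

View pics/w1.png

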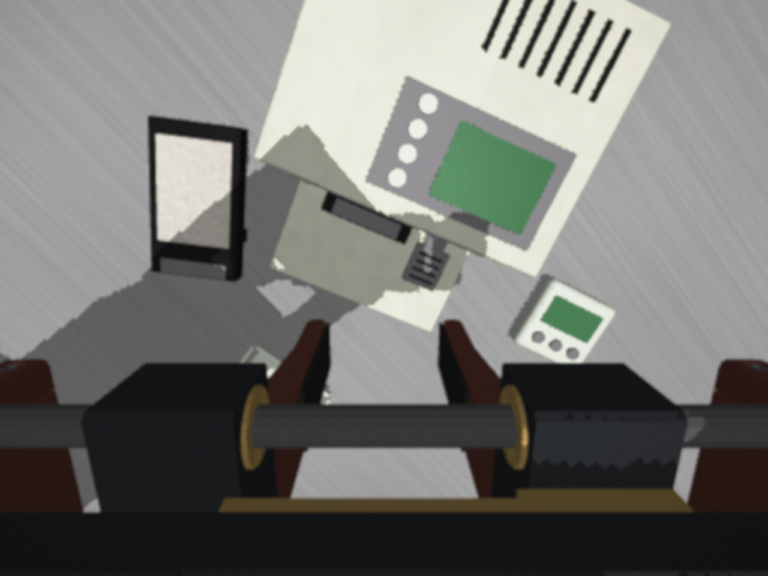

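The wrist view shows the panel corners at (255,158) and (536,277), and the flap's right corner at (431,331). The key front corners are at (402,278) and (434,290). All agree with my prediction to within about 2 mm, so I'll go down to just above the key.

>>> servo_tool:
  plan:
    - [[-0.05,0,-0.03,-0.6,0,0,-0.04],[-0.05,0,0,-0.7,0,0,0],[-0.05,0,0,-0.7,0,0,0],[-0.05,0,0,-0.6,0,0,0],[-0.05,0,0,-0.2,0,0,0]]

```text
t: 2.23
ee_pos: [520.5, 22.3, 124.2]
orientation: [-2.861, -1.294, 0.007]
ft_force: [-0.4, -0.2, 0.5]
width: 46.1
grasp_force: 0.0
```

>>> servo_tool:
  plan:
    - [[-0.05,0,0,0,0,0,0],[-0.05,0,0,0,0,0,0]]

```text
t: 2.4
ee_pos: [522.7, 23.0, 127.2]
orientation: [2.862, 1.296, -0.0]
ft_force: [0.3, 0.5, 0.1]
width: 46.0
grasp_force: 0.0
```

Run:
```python
from h import *
from workcell import readout,vision
p=np.load("p.npy");o=readout.get_obs();im=vision.get_image("wrist");s=vision.get_image("scene")
status(o,p)
P=[[-121,-20,30],[-121,-46,30],[-91,-20,30],[-96,52,36],[-96,-12,36],[-156,-62,14]]
print((proj(vision.camera_params("wrist"),r2w(p,P),o)*1.5).round().tolist())
q=proj(vision.camera_params("scene"),r2w(p,[[-110,0,30]]))[0].astype(int);print(q)
a=cv2.resize(im[:,:,::-1],(768,576))[150:450,150:650]
b=cv2.resize(s[max(q[1]-38,0):q[1]+37,q[0]-62:q[0]+63,::-1],(500,300),interpolation=cv2.INTER_CUBIC)
cv2.imwrite("pics/w2.png",np.vstack([a,b]))
```

```text
t 2.4 tcp [522.7  23.  127.2] z-axis [-0. -0. -1.] w 46.0 F [0.3 0.5 0.1]
move [-0.2  2.6] units [-0.005  0.064] turn deg 0.25 want width 46.1
[[405.0, 333.0], [455.0, 353.0], [431.0, 276.0], [273.0, 227.0], [411.0, 283.0], [449.0, 406.0]]
[242 196]
```

View pics/w2.png

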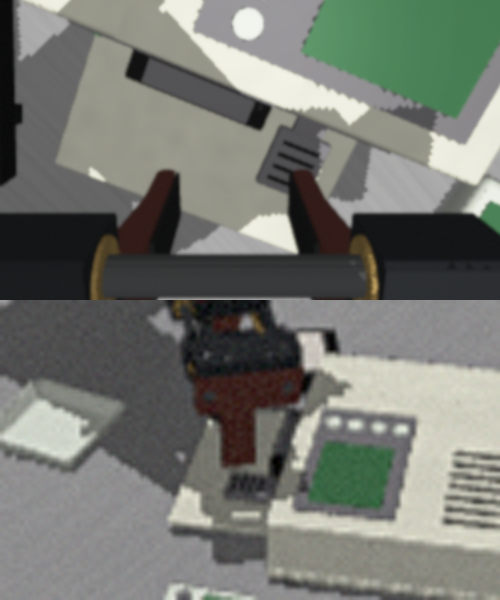

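The key corner at (407,333) and the cartridge corner at (412,278) match the prediction, and the scene view shows the right finger over the key. I'll correct 2.6 mm in y and close in.

>>> servo_tool:
  plan:
    - [[-0.05,0,0.06,-0.15,0,0,0.05],[-0.05,0,0,-0.15,0,0,0],[-0.05,0,0,0,0,0,0],[-0.05,0,0,0,0,0,0],[-0.05,0,0,0,0,0,0]]

```text
t: 2.92
ee_pos: [522.6, 26.3, 114.7]
orientation: [-2.858, -1.304, 0.0]
ft_force: [-0.3, -0.1, -0.9]
width: 45.9
grasp_force: 0.0
```

Run:
```python
from h import *
from workcell import readout
status(readout.get_obs(),np.load("p.npy"))
```

```text
t 2.9167 tcp [522.6  26.3 114.7] z-axis [-0. -0. -1.] w 45.9 F [-0.3 -0.1 -0.9]
move [-0.1 -0.8] units [-0.003 -0.02 ] turn deg -0.09 want width 46.1
```

>>> servo_tool:
  plan:
    - [[-0.05,0,0,-0.1,0,0,0],[-0.05,0,0,-0.1,0,0,0],[-0.05,0,0,-0.1,0,0,0],[-0.05,0,0,0,0,0,0],[-0.05,0,0,0,0,0,0]]

```text
t: 3.33
ee_pos: [522.6, 26.2, 102.4]
orientation: [2.858, 1.304, -0.0]
ft_force: [0.4, -0.4, 1.5]
width: 46.4
grasp_force: 1.6
```

>>> servo_tool:
  plan:
    - [[-0.05,0,0,-0.03,0,0,0],[-0.05,0,0,0,0,0,0],[-0.05,0,0,0,0,0,0]]

```text
t: 3.58
ee_pos: [522.6, 26.1, 101.9]
orientation: [2.858, 1.304, -0.0]
ft_force: [-0.7, -0.3, 9.7]
width: 46.3
grasp_force: 5.8
```

Run:
```python
from h import *
from workcell import readout,vision
p=np.load("p.npy");o=readout.get_obs();im=vision.get_image("wrist")
status(o,p)
c=vision.camera_params("wrist")
for x in(-96,-106,-116,-121,-126,-136): print(x,(proj(c,r2w(p,[[x,52,36],[x,-12,36]]),o)*1.5).round().tolist())
cv2.imwrite("pics/w3.png",cv2.resize(im[:,:,::-1],(768,576))[100:500])
```

```text
t 3.5833 tcp [522.6  26.1 101.9] z-axis [-0. -0. -1.] w 46.3 F [-0.7 -0.3  9.7]
move [-0.1 -0.6] units [-0.003 -0.015] turn deg -0.09 want width 46.1
-96 [[262.0, 242.0], [421.0, 307.0]]
-106 [[253.0, 267.0], [411.0, 329.0]]
-116 [[245.0, 290.0], [401.0, 351.0]]
-121 [[241.0, 302.0], [395.0, 362.0]]
-126 [[237.0, 314.0], [391.0, 372.0]]
-136 [[229.0, 336.0], [381.0, 393.0]]
```

View pics/w3.png

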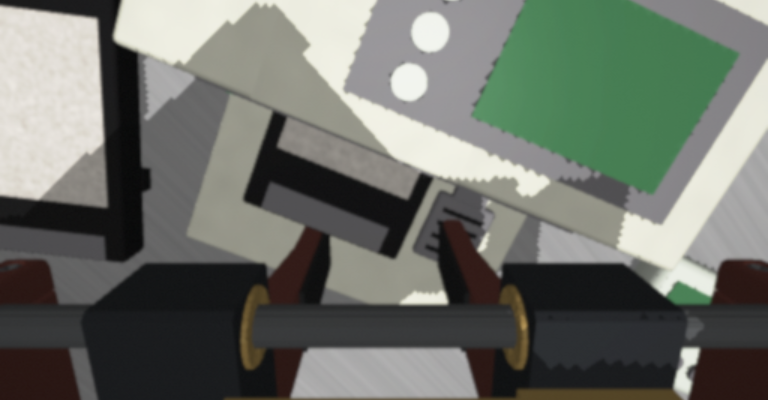

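The cartridge is out and resting on the left finger: its front right corner at about (397,458) in the full frame puts the front near x = -120 mm. The key is on its stop (tip at 22 mm, 9.7 N). I'll let go with a brisk straight lift.

>>> servo_tool:
  plan:
    - [[-0.05,0,0,0.9,0,0,0],[-0.05,0,0,0.9,0,0,0],[-0.05,0,0,0.9,0,0,0],[-0.05,0,0,0.9,0,0,0],[-0.05,0,0,0.6,0,0,0]]

```text
t: 4.05
ee_pos: [523.1, 26.3, 272.4]
orientation: [2.858, 1.303, 0.004]
ft_force: [-0.3, 0.0, -0.6]
width: 46.0
grasp_force: 0.0
```

>>> servo_tool:
  plan:
    - [[-0.05,-0.5,-0.6,0,0,0,0],[-0.05,-0.5,-0.6,0,0,0,0],[-0.05,-0.5,-0.6,0,0,0,0],[-0.05,0,0,0,0,0,0],[-0.05,0,0,0,0,0,0]]

```text
t: 4.47
ee_pos: [461.8, -46.5, 269.4]
orientation: [-2.86, -1.3, 0.0]
ft_force: [0.0, -0.6, 0.2]
width: 46.2
grasp_force: 0.0
```

Run:
```python
from h import *
from workcell import readout,vision
p=np.load("p.npy");o=readout.get_obs();im=vision.get_image("wrist")
status(o,p)
c=vision.camera_params("wrist")
for x in(-116,-121,-126,-131,-136,-141): print(x,(proj(c,r2w(p,[[x,52,36],[x,-12,36]]),o)*1.5).round().tolist())
print((proj(c,r2w(p,[[-156,75,14],[-156,-62,14]]),o)*1.5).round().tolist())
cv2.imwrite("pics/w4.png",cv2.resize(im[:,:,::-1],(768,576)))
```

```text
t 4.4667 tcp [461.8 -46.5 269.4] z-axis [-0.  0. -1.] w 46.2 F [ 0.  -0.6  0.2]
move [60.7 72. ] units [1.518 1.801] turn deg 0.07 want width 46.1
-116 [[308.0, 98.0], [390.0, 134.0]]
-121 [[305.0, 105.0], [388.0, 141.0]]
-126 [[303.0, 112.0], [385.0, 148.0]]
-131 [[301.0, 118.0], [382.0, 154.0]]
-136 [[298.0, 125.0], [380.0, 161.0]]
-141 [[296.0, 132.0], [377.0, 167.0]]
[[268.0, 141.0], [427.0, 210.0]]
```

View pics/w4.png

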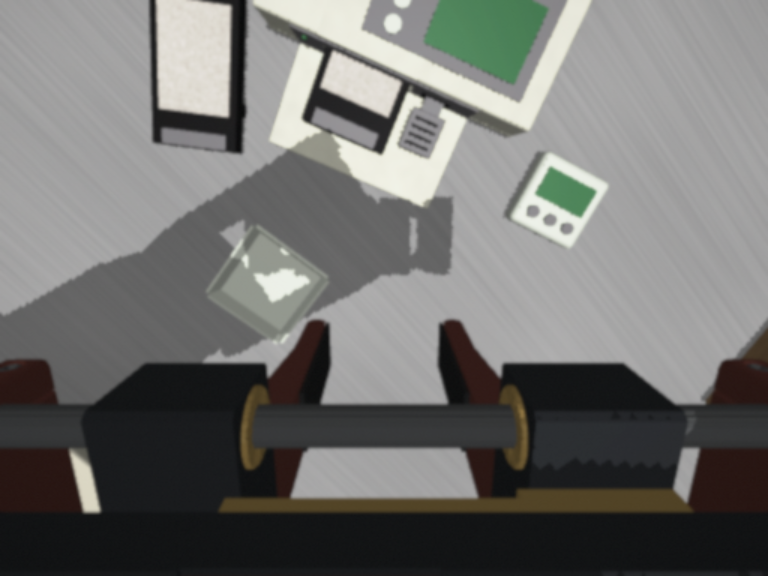

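The cartridge lies on the flap with its front corners at (303,119) and (383,152), so x is about -130 mm: some 34 mm out and short of the edge at -156. The key is back up and the bystanders haven't moved, so I'm handing the job in.

```bash
python3 -c "
from workcell import close_job
print(close_job())"
```

```text
the job is handed in; nothing more can be done
None
```

The job is handed in: the cartridge was ejected, stopped by the waiting finger, and left lying on the flap about 34 mm out and about 26 mm short of the edge, with the key released and the bystanders in view unmoved.

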